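Set and clamp the support leg of an assembly cradle

TASK

On the aluminium assembly cradle, push the spring-loaded support leg out by its black foot plate until the white line on the foot is in line with the pair of red index markers, with the orange cam lever still open. Holding the leg there, slide the orange cam lever fully closed against the fixed blue wing, and finish while still holding: the leg on its mark, the lever squeezed shut, fingers on both, since leg and lever spring back if let go. Leave the loose things on the bench and on the cradle where they are.

Things in the scene. Friction and masses are not known exactly. Their poses are not given: they have to be found in the camera images.
- cradle: Fixed aluminium base plate 180 (x) x 355 (y) x 10 mm with a black and steel leg housing on it (88 x 105 mm, 66 mm high, at y -125 to -20). Origin on the bench surface; the leg's centre line is x = 0. +y is the way the leg extends; plate from y = -130 to 225 mm. Black ticks on the plate are 10 mm apart.
- leg (a joint): Extension of the leg from its housing, m: 0 is fully retracted (its start), grows as it is pushed out along the cradle's +y, end stop at 0.100. A spring draws it back: about 2.4 N at 0, plus 40 N/m, plus 0.8 N friction.
- foot_line (a point): Middle of the white line on the top edge of the black foot plate at the leg's end: cradle point (0, 105 + leg, 62) mm. The plate spans cradle x -55 to 55, y 100 to 110 plus leg, z 12 to 62 mm. Push on its inner face (y = 100 + leg) to extend the leg.
- wing_top (a point): Middle of the top of the blue wing, an upright plate fixed to the leg: cradle point (-11, 82 + leg, 68) mm. It spans x -15 to -7, y 66 to 98 plus leg, z 16 to 68 mm. The leg's steel tube below is 24 mm wide, z 16 to 36. Apart from the lever tab nothing behind the foot plate is beyond x = +-15 mm: open fingers fit down outside wing and tab.
- lever (a joint): Travel of the cam lever, m: 0 open (its start), 0.014 fully closed; grows as the tab is slid along the cradle's -x, towards the blue wing. A spring opens it: about 2 N when open, 4.8 N when closed.
- lever_top (a point): Middle of the top of the cam lever's orange upright tab, carried by the leg: cradle point (25 - lever, 82 + leg, 66) mm. Tab when open: x 21 to 29 mm, y 66 to 98 plus leg, z 28 to 66; when closed x 7 to 15, so wing and tab then measure 30 mm over their outer faces, centred on x = 0.
- index_mark (a point): The length mark: midway between the two stiff red index markers (10 mm long in y, 25 mm high, at x = +-77 mm on the cradle plate's edges); axes as the cradle's. The leg is on its mark when foot_line has the same cradle y as this point: at joint leg 0.030 to 0.080.
- screwdriver: Loose red-handled screwdriver lying near the cradle's far edge. Leave alone.
- bearing: Loose steel ring, 40 mm across, 12 mm high, on top of the leg housing. Leave alone.
- wrench: Loose steel wrench on the bench. Leave alone.
- oiler: Standing bottle, 44 mm across, 120 mm high. Leave alone.
- screw_tray: Blue divided tray, 110 x 160 x 40 mm. Leave alone.
- guide_block: Steel guide block, 50 x 60 x 30 mm. Leave alone.
- spacer: Brass spacer standing upright, 36 mm across, 30 mm high. Leave alone.

How it is judged:
By the outcome, as a careful person would: the job done as asked, in the order asked, and still so for the second after the job is handed in, while the arm keeps its last pose, push and grip.
It also fails if it takes over 32 s, if anything falls off the work surface, if the arm or the gripper's body presses on something with over 40 N, if the wrist force passes 120 N, or if a joint passes its speed limit or range.

ROBOT

A 6-joint arm with a two-finger parallel gripper is mounted at the origin on the work surface. World frame = base frame: x ahead of the robot, y to its left, z up, the work surface at z = 0. Lengths are in m, angles in rad, forces in N, time in s.
With the tool pointing down it reaches from about 0.375 to 0.975 m from the base axis. Payload 3.8 kg.
Tool frame: the origin (TCP) lies midway between the tips of the shut fingers; the grasp point (between the pads) lies 19 mm behind it; z points along the fingers, x is the direction in which the jaws open and shut, and the axes are right-handed (so a half turn about z gives the same grasp; the last joint's range is limited). The gripper opens to 85 mm and grips with 20 to 120 N. Pads are 22 mm wide; open, the fingers measure 114 mm over their backs; the gripper's body (76 mm by 85 mm) begins 54 mm behind the grasp point. The pads swing forward as they close: fully open they stand 13 mm farther back than shut.
Start: joints at [1.196, 0.264, 1.604, -0, 1.274, -0.037], TCP at [0.224, 0.637, 0.231] pointing down, gripper open.
Joint ranges: [-2.63, 2.63], [-0.94, 2.18], [0.31, 2.57], [-1.31, 4.45], [0, 2.66], [-2.55, 2.55]. Speed limits (rad/s): [2.57, 2.57, 3.14, 3.14, 3.14, 3.14].

INTERFACE

Orientations are given as [roll, pitch, yaw] about the fixed x, y, z axes, in that order (R = Rz(yaw) Ry(pitch) Rx(roll)).
In Python, from plant import monitor, optics, sign_off gives the robot as it stands. The module is installed in compiled form; this text tells all that it offers.
- The arm moves only by the tool carry_out, never from a script. Its argument "plan" is a list of rows, each a list of 4 numbers: the shift along the tool's x, y, z in mm, then the turn about the tool's z in rad. A call has 1 to 10 rows; each row is the pose to reach, as a shift and turn from the pose measured when the call began, along the tool's axes at that moment; what a row does not reach only later rows make up. A row lasts 1/12 s, in which the tool goes at most 41.7 mm and 7.16 degrees, less where a joint would pass 70% of its speed; a pose out of reach is approached as far as the arm can. A call with a gripper value outside its range is refused whole. "hand" is the finger opening in mm, from 0 to 85.4, set as the call begins (left out, the last holds). The fingers move at their own pace and stop on an object; the grip force is fixed at half the most. Time passes only in rows, so rows that repeat a pose let the fingers close. It gives the time, the measured TCP pose, the force and the opening at its end, in the units of the state.
- monitor.get_obs(): the state, without advancing time (a new reading comes with each control period).
- optics.grab_frame(name): name is "side" or "top" or "wrist"; returns the picture (420x560x3 uint8, red, green, blue); there is no depth.
- optics.calibration(name): a dict with "camera_matrix" (3x3 intrinsics, pixels), "k1" (the pictures are not rectified: a ray, as slopes to the right and down, at radius r is drawn at 1 + k1 r^2 times it, then the intrinsics apply), "R" (3x3) and "t" (3): a world point X has camera coordinates R X + t; the wrist camera has in their place "tool_from_camera" (4x4, takes a point from camera to tool coordinates, whose origin is the TCP and whose axes are the tool frame's). Camera axes: x right, y down, z forward; pixel columns grow to the right and rows downward; lengths in m; the calibration is good to about 2 mm. A picture is of the moment at which its call begins: read the wrist's pose just before it. calibration takes no time and is no camera call.
- sign_off(): hands the job in, once; it reports no verdict.
The state is a dict: "clock": time; "q": joint angles; "qvel": joint speeds; "tau": joint torques, N m; "tool_pos": TCP position; "orientation": TCP orientation; "force": force on the tool from outside, world axes, zero at the start; "moment": the same for the moment, N m; "grip_width": opening from 0.0 (shut) to 1.0 (fully open).
Only numpy, scipy, OpenCV 4.12 (cv2) and the standard library are available. Lean on these libraries where they do the work, as an engineer would, in place of code of your own. Each camera call takes 0.05 s, during which the arm holds its last target. There are 200 camera calls.

## Working session

There is one attempt and no reset: what is moved stays moved. The work goes in short steps, Python scripts to look and compute and a tool call to move; the robot and the scene stay as the last step left them, time stands still between calls to the robot, and variables do not carry over. Pictures are saved under pics/ and viewed, about 8 in all and at most 12, crops included, and the job is handed in when it is done.

Besides the shell and the picture viewer there is one more tool, called as name([rows], argument=value, ...), one row to a line, values as JSON. carry_out: Moves the arm, as the interface text tells. Its arguments: {"type":"object","properties":{"plan":{"type":"array"},"hand":{"type":"number"}},"required":["plan"]}

```bash
mkdir -p pics; cat > h.py <<'E'
import numpy as np, cv2
from plant import monitor, optics
from scipy.spatial.transform import Rotation as Rot
def save(name,fn):
    im=optics.grab_frame(name); cv2.imwrite('pics/'+fn,im[:,:,::-1]); return im
def cam(name,obs=None):
    c=optics.calibration(name); K=np.array(c['camera_matrix']);k1=c['k1']
    if name=='wrist':
        T=np.eye(4);T[:3,:3]=Rot.from_euler('xyz',obs['orientation']).as_matrix();T[:3,3]=obs['tool_pos']
        M=np.linalg.inv(T@np.array(c['tool_from_camera']));return K,k1,M[:3,:3],M[:3,3]
    return K,k1,np.array(c['R']),np.array(c['t'])
def proj(c,X):
    K,k1,R,t=c; p=np.atleast_2d(X)@R.T+t; s=p[:,:2]/p[:,2:]; s=s*(1+k1*(s**2).sum(1,keepdims=True))
    return s@K[:2,:2].T+K[:2,2]
def ray_z(c,uv,z):
    K,k1,R,t=c; d=np.linalg.solve(K,[uv[0],uv[1],1]); s0=d[:2]; s=s0.copy()
    for _ in range(20): s=s0/(1+k1*(s@s))
    d=R.T@np.array([s[0],s[1],1]); o=-R.T@t; return o+d*(z-o[2])/d[2]
E
python3 - <<'E'
from h import *
o=monitor.get_obs(); print(o)
a=save('top','t1.png');b=save('side','s1.png');
E
```

```text
{'clock': 0.0, 'q': array([ 1.19604968e+00,  2.64764307e-01,  1.60542361e+00,  3.18828827e-05,
        1.27367320e+00, -3.68431259e-02]), 'qvel': array([-0.00021525,  0.00106764,  0.00034805,  0.00084298,  0.00032906,
       -0.00222059]), 'tau': array([-4.17261137e-03, -5.15127218e+01, -3.67300200e+01, -4.85661876e-04,
        1.32826509e-02,  3.29049624e-05]), 'tool_pos': array([0.22345107, 0.63614989, 0.22992771]), 'orientation': array([-3.14147865e+00,  2.26580354e-03,  1.23288356e+00]), 'force': array([ 0.46129434, -0.63661612, -0.48284691]), 'moment': array([-0.00734849, -0.02934304, -0.01902438]), 'grip_width': 1.000090029158181}
```

View pics/t1.png

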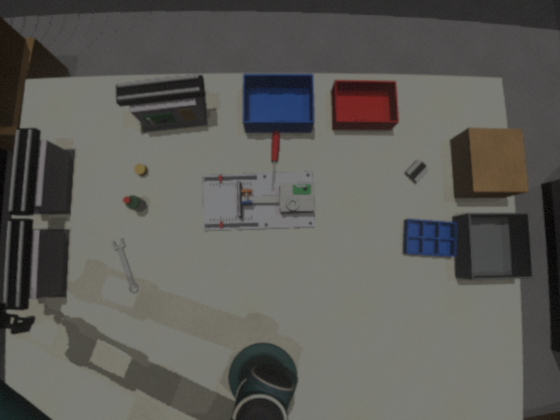

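View pics/s1.png

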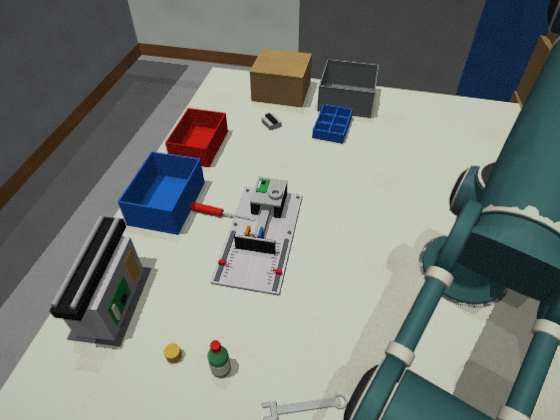

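Top view: the cradle spans about (204–315, 172–231), with the foot towards image left and the red markers at (221,178) and (221,225). Side view: foot plate at (256,245), markers at (222,263) and (278,271). Next I'll get a coarse pose from the plate corners.

```bash
python3 - <<'E'
from h import *
c=cam('top')
for uv in [(204,178),(313,172),(315,228),(205,231)]: print(uv, ray_z(c,uv,.01).round(3))
for uv in [(221,178),(221,225)]: print('mark', ray_z(c,uv,.035).round(3))
print(optics.calibration('wrist'))
a=cv2.imread('pics/t1.png')[160:240,195:325]; b=cv2.imread('pics/s1.png')[170:300,205:310]
a=cv2.resize(a,None,fx=6,fy=6,interpolation=2); b=cv2.resize(b,None,fx=4.5,fy=4.5,interpolation=2)
cv2.imwrite('pics/t1c.png',np.clip(a*1.6,0,255))
E
```

```text
(204, 178) [0.625 0.186 0.01 ]
(313, 172) [ 0.643 -0.166  0.01 ]
(315, 228) [ 0.462 -0.169  0.01 ]
(205, 231) [0.454 0.18  0.01 ]
mark [0.619 0.128 0.035]
mark [0.471 0.126 0.035]
{'camera_matrix': array([[330.42935893,   0.        , 280.16799093],
       [  0.        , 330.42935893, 206.44607964],
       [  0.        ,   0.        ,   1.        ]]), 'k1': -0.061299772218554566, 'tool_from_camera': array([[ 9.99999878e-01, -4.93982151e-04, -2.01701740e-05,
         1.97945889e-04],
       [ 4.73457163e-04,  9.45107682e-01,  3.26758696e-01,
        -8.57245024e-02],
       [-1.42349977e-04, -3.26758665e-01,  9.45107800e-01,
        -1.40564738e-01],
       [ 0.00000000e+00,  0.00000000e+00,  0.00000000e+00,
         1.00000000e+00]])}[ WARN:0@0.788] global loadsave.cpp:1063 imwrite_ Unsupported depth image for selected encoder is fallbacked to CV_8U.
```

View pics/t1c.png

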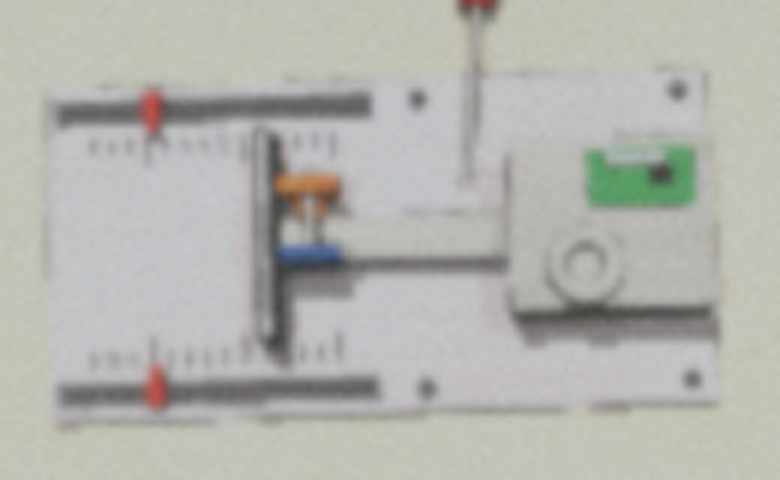

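Crop: the markers are at about (152,110) and (157,387), the foot plate at x≈263, the orange tab on +x and the blue wing on −x. So the cradle origin is near world (0.547, −0.040) with yaw about 0.02, and leg travel is about 60 mm. I'll move above it and look with the wrist camera.

carry_out([
  [-456,501,30,1.21],
  [-456,501,30,1.21],
  [-456,501,30,1.21],
  [-456,501,30,1.21],
  [-456,501,30,1.21],
  [-456,501,30,1.21],
  [-456,501,30,1.21],
  [-456,501,30,1.21],
  [-456,501,30,1.21],
  [-456,501,30,1.21],
], hand=85.4)

```text
clock: 0.93
tool_pos: [0.4211, 0.2683, 0.2123]
orientation: [3.14, 0.001, 0.017]
force: [1.2, 0.7, 0.1]
grip_width: 0.999
```

carry_out([
  [120,230,12,0],
  [120,230,12,0],
  [120,230,12,0],
  [120,230,12,0],
  [120,230,12,0],
  [120,230,12,0],
  [120,230,12,0],
  [120,230,12,0],
  [120,230,12,0],
])

```text
clock: 1.68
tool_pos: [0.5447, 0.0401, 0.2]
orientation: [3.14, 0.003, 0.015]
force: [-0.3, -1.0, 0.3]
grip_width: 1.0
```

```bash
python3 - <<'E'
from h import *
import pickle
o=monitor.get_obs(); print(o['tool_pos'],o['orientation'],o['force'])
save('wrist','w1.png'); pickle.dump(o,open('w1.pkl','wb'))
E
```

```text
[0.54470469 0.04005616 0.19996645] [3.14019269e+00 2.72223636e-03 1.52900948e-02] [-0.30354788 -1.00956312  0.25573532]
```

View pics/w1.png

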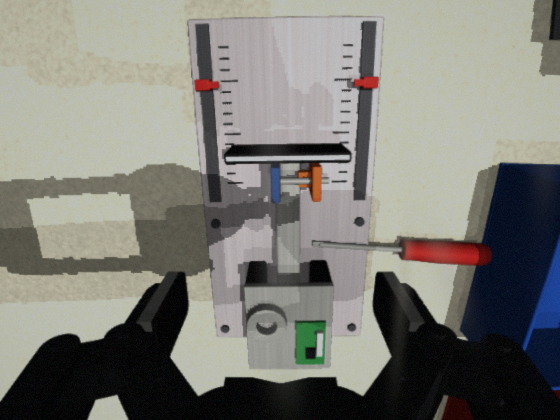

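Wrist view: plate corners at about (189,19), (383,17), (360,337) and (216,337). The red markers are at (206,85) and (368,82), the foot top edge runs from (225,158) to (350,158), wing top (276,170), tab top (317,168). The screwdriver tip, at (315,243), lies behind the tab. Now I'll fit the pose.

```bash
cat >> h.py <<'E'
def cradle(p,X):  # p=(x,y,yaw), X in mm cradle
    X=np.atleast_2d(X)/1000.; c,s=np.cos(p[2]),np.sin(p[2])
    return np.c_[p[0]+c*X[:,0]-s*X[:,1], p[1]+s*X[:,0]+c*X[:,1], X[:,2]]
E
python3 - <<'E'
from h import *
import pickle
from scipy.optimize import least_squares
o=pickle.load(open('w1.pkl','rb')); c=cam('wrist',o)
X=np.array([[-90,225,10],[90,225,10],[-90,-130,10],[90,-130,10],[-55,110,62],[55,110,62.]])
uv=np.array([[189,19],[383,17],[216,337],[360,337],[224,152],[351,152]])
r=least_squares(lambda p:(proj(c,cradle(p,X))-uv).ravel(),[.547,-.04,.02],loss='soft_l1')
p=r.x; print(p, (proj(c,cradle(p,X))-uv).round(1).tolist())
np.save('p.npy',p)
def inv(P):
    d=P[:2]-p[:2];cs,s=np.cos(p[2]),np.sin(p[2]);return (np.array([cs*d[0]+s*d[1],-s*d[0]+cs*d[1]])*1000).round(1)
print('wing',proj(c,cradle(p,[-11,82,68])),'tab',proj(c,cradle(p,[25,82,66])),'foot',proj(c,cradle(p,[0,105,62])))
for n,q,z in [('mL',(206,85),.035),('mR',(368,82),.035),('mL20',(206,85),.02),('sd',(315,243),.02),('handle',(404,250),.025)]: print(n,inv(ray_z(c,q,z)))
im=cv2.imread('pics/w1.png').astype(int)
m=(im[:,:,2]>110)&(im[:,:,1]<70)&(im[:,:,0]<70); m[:60]=0;m[110:]=0
n,l,s,ce=cv2.connectedComponentsWithStats(m.astype('uint8'));print(s,ce)
crop=cv2.imread('pics/w1.png')[60:220,180:390];cv2.imwrite('pics/w1c.png',cv2.resize(crop,None,fx=3.75,fy=3.75,interpolation=2))
t=cam('top');a=[(195+u/6,160+v/6) for u,v in [(45,92),(705,72),(717,403),(58,427)]]
print('top',[inv(ray_z(t,q,.01)).tolist() for q in a])
E
```

```text
[ 0.55198361 -0.03319383  0.02608342] [[-2.3, -0.9], [3.0, -1.2], [-0.3, 1.7], [-0.0, 0.5], [-0.9, 1.5], [1.9, 0.2]]
wing [[275.36825527 186.6627459 ]] tab [[317.22125431 185.62715081]] foot [[287.99338816 158.55425305]]
mL [-71.1 166. ]
mR [ 70.8 167.1]
mL20 [-74.4 166.4]
sd [29.3  5.6]
handle [124.4  -1.5]
[[     0      0    560    420 234770]
 [   354     77     24     11    215]
 [   195     79     24     12    215]] [[279.48789879 209.73126038]
 [367.0744186   82.09302326]
 [205.13953488  84.38139535]]
top [[87.2, 222.4], [88.1, -133.3], [-90.5, -132.1], [-93.4, 216.5]]
```

View pics/w1c.png

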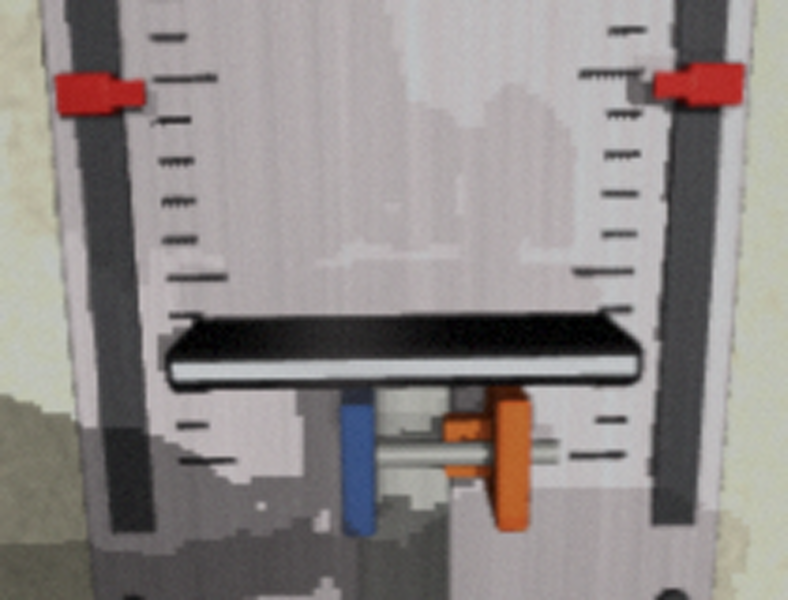

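The fit agrees well: the white line is predicted at row 158.6 and seen at 158.7, with wing and tab within about 2 px. The markers sit at cradle y≈166–167, so the leg target is about 61.5 mm. I'll descend straddling wing and tab at cradle y≈80 and check from close.

carry_out([
  [5.3,-6.6,30,-0.011],
  [5.3,-6.6,65,-0.011],
  [5.3,-6.6,100,-0.011],
  [5.3,-6.6,125,-0.011],
  [5.3,-6.6,145,-0.011],
  [5.3,-6.6,158,-0.011],
  [5.3,-6.6,167,-0.011],
  [5.3,-6.6,172,-0.011],
  [5.3,-6.6,172,-0.011],
])

```text
clock: 2.48
tool_pos: [0.5482, 0.0484, 0.0274]
orientation: [3.14, 0.004, 0.029]
force: [-0.4, 0.1, -0.6]
grip_width: 1.004
```

```bash
python3 - <<'E'
from h import *
import pickle
o=monitor.get_obs(); print(o['tool_pos'],o['orientation'],o['force'])
im=save('wrist','w2.png'); pickle.dump(o,open('w2.pkl','wb'))
c=cam('wrist',o);p=np.load('p.npy')
for n,X in [('wing',[[-15,66,68],[-7,66,68],[-7,98,68],[-15,98,68]]),('tab',[[21,66,66],[29,66,66],[29,98,66],[21,98,66]]),('line',[[-55,105,62],[55,105,62]]),('marks',[[-77,166,35],[77,166,35]])]: print(n,proj(c,cradle(p,X)).round(1).tolist())
E
```

```text
[0.54817801 0.04844619 0.02737034] [3.14040285 0.00415228 0.02945738] [-0.40544728  0.11480551 -0.58524703]
wing [[248.7, 366.2], [269.1, 366.4], [268.2, 297.5], [245.8, 297.3]]
tab [[339.7, 362.6], [359.7, 362.4], [367.8, 294.4], [345.9, 294.4]]
line [[139.0, 270.3], [436.5, 271.5]]
marks [[91.9, 96.9], [484.3, 98.6]]
```

View pics/w2.png

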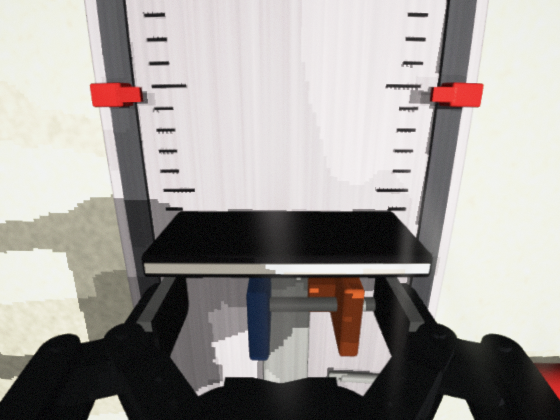

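Close view: white line from (146,268) to (431,268), wing top about x 248–270, tab about 332–362. Red bodies at (91–123, 95) and (450–483, 95), and nothing has been touched. The line looks about 4% narrower than predicted, so I'll refit jointly with a small camera offset.

```bash
cat > fit.py <<'E'
from h import *
import pickle
from scipy.optimize import least_squares
def red(f,lo,hi,thr=150):
    im=cv2.imread(f).astype(int); m=(im[:,:,2]>110)&(im[:,:,1]<70)&(im[:,:,0]<70); m[:lo]=0; m[hi:]=0
    n,l,s,ce=cv2.connectedComponentsWithStats(m.astype('uint8'))
    return sorted([ (s[i],ce[i]) for i in range(1,n) if s[i][4]>thr], key=lambda a:a[1][0])
def shift(c,d):  # camera offset d[:3] m in cam axes, d[3] small turn about cam x
    K,k,R,t=c; r=Rot.from_rotvec([d[3],d[4],0]).as_matrix(); return K,k,r@R,r@t+d[:3]
E
python3 - <<'E'
from fit import *
for r in red('pics/w2.png',50,150): print(r)
c1=cam('wrist',pickle.load(open('w1.pkl','rb')));c2=cam('wrist',pickle.load(open('w2.pkl','rb')))
A=np.array([[-90,225,10],[90,225,10],[-90,-130,10],[90,-130,10],[-54,105,62],[54,105,62.],[-11,66,68]]);a=np.array([[189,19],[383,17],[216,337],[360,337],[225.9,158.8],[350,158.4],[275,202]])
B=np.array([[-54,105,62],[54,105,62.],[-11,66,68],[25,66,66]]);b=np.array([[146,268],[430.5,268],[259.5,359],[348,355]])
m1=[(205.1,84.4),(367.1,82.1)]; m2=[x[1] for x in red('pics/w2.png',50,150)]
def res(q):
    p=q[:3];d=q[3:8];M=[[-q[9],q[8],35],[q[9],q[8],35]]
    return np.r_[(proj(shift(c1,d),cradle(p,np.r_[A,M]))-np.r_[a,m1]).ravel(),(proj(shift(c2,d),cradle(p,np.r_[B,M]))-np.r_[b,m2]).ravel(),d[:3]/.002,d[3:]/.015]
r=least_squares(res,[.552,-.033,.026,0,0,0,0,0,166,74],x_scale=[.01,.01,.01,.001,.001,.001,.01,.01,1,1],loss='soft_l1')
print(r.x.round(4));print(res(r.x).round(1)); np.save('q.npy',r.x)
o=pickle.load(open('w2.pkl','rb'));p=r.x
d=o['tool_pos'][:2]-p[:2];print('TCP in cradle',np.cos(p[2])*d[0]+np.sin(p[2])*d[1],-np.sin(p[2])*d[0]+np.cos(p[2])*d[1])
E
```

```text
(array([ 91,  83,  50,  24, 983], dtype=int32), array([113.78128179,  94.35300102]))
(array([432,  82,  51,  25, 940], dtype=int32), array([458.62978723,  94.34787234]))
[ 5.52500e-01 -3.30000e-02  2.93000e-02 -0.00000e+00 -7.00000e-04
  3.90000e-03  0.00000e+00 -1.30000e-03  1.67509e+02  6.95920e+01]
[-1.9  0.9  0.9  0.1  0.5  0.  -0.5 -1.6 -0.8  0.4  0.1 -0.9  0.6  1.5
  3.  -0.3 -2.1 -0.1 -0.2 -1.4 -1.3 -1.   0.2  0.8  0.   0.9  0.1 -0.1
  2.2  0.3 -0.  -0.3  2.   0.  -0.1]
TCP in cradle -0.0018976809485393873 0.08155613392020966
```

The TCP is 1.9 mm to −x of the centre line and the mark is at cradle y≈167.5, so leg ≈62. I'll centre the tool and push out most of the way.

carry_out([
  [2,-3,0,0],
  [2,-7,0,0],
  [2,-13,0,0],
  [2,-20,0,0],
  [2,-28,0,0],
  [2,-36,0,0],
  [2,-44,0,0],
  [2,-52,0,0],
  [2,-58,0,0],
  [2,-60,0,0],
])

```text
clock: 3.37
tool_pos: [0.5507, 0.1089, 0.0295]
orientation: [3.14, -0.0, 0.03]
force: [1.9, -5.5, 3.6]
grip_width: 1.002
```

carry_out([
  [0,0,0,0],
  [0,0,0,0],
])

```text
clock: 3.53
tool_pos: [0.5506, 0.109, 0.0297]
orientation: [3.14, -0.0, 0.031]
force: [0.8, -3.6, 1.2]
grip_width: 0.999
```

```bash
cat > chk.py <<'E'
from fit import *
import sys
def run(tag):
    o=monitor.get_obs(); im=save('wrist',tag+'.png'); pickle.dump(o,open(tag+'.pkl','wb'))
    q=np.load('q.npy'); c=shift(cam('wrist',o),q[3:8]); p=q[:3]
    def inv(P):
        d=P[:2]-p[:2];return (np.array([np.cos(p[2])*d[0]+np.sin(p[2])*d[1],-np.sin(p[2])*d[0]+np.cos(p[2])*d[1]])*1000).round(1)
    print('tcp cradle',inv(o['tool_pos']),o['tool_pos'][2],o['orientation'],o['force'],o['grip_width'],o['clock'])
    for s,ce in red('pics/'+tag+'.png',50,330): print('red',s,ce.round(1),inv(ray_z(c,ce,.035)))
    g=cv2.cvtColor(im,cv2.COLOR_RGB2GRAY).astype(float); print('white rows')
    for u in (180,230,380):
        col=g[150:330,u-3:u+4].mean(1); i=np.where(np.diff(col)>25)[0]; j=np.where(np.diff(col)<-25)[0]; print(u,i+150.5,j+150.5)
    return c,inv
E
python3 -c "
from chk import *
run('w3')"
```

```text
tcp cradle [  2.3 142. ] 0.029686353080307096 [ 3.13957976e+00 -3.10849308e-04  3.05198509e-02] [ 0.82508925 -3.64695228  1.16920611] 0.9985610542752333 3.5333
red [105 215  45  18 591] [124.8 224. ] [-70.2 171. ]
red [413 214  35  19 181] [430.1 220.3] [ 70. 173.]
white rows
180 [209.5 275.5 276.5 277.5] [205.5 206.5 207.5 220.5 221.5 222.5 285.5 286.5]
230 [275.5 276.5 277.5 289.5 290.5] [216.5 221.5 222.5 285.5 286.5 287.5]
380 [190.5 191.5 192.5 208.5 209.5 210.5 275.5 276.5 277.5] [168.5 187.5 188.5 205.5 206.5 221.5 222.5 223.5 224.5 285.5 286.5 287.5]
```

View pics/w3.png

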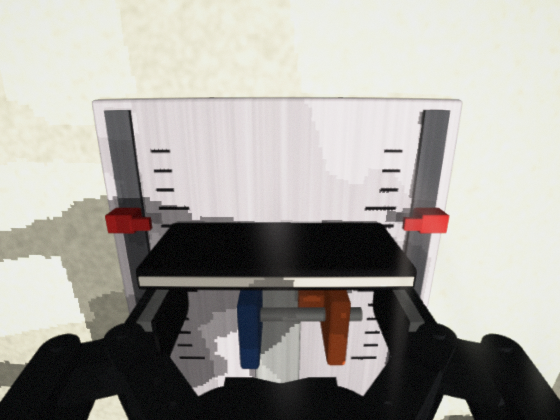

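The leg is pushed out: line at row 281.5 (140–413, centre 276.5), markers at about (122,221) and (432,220). The tool is about 1.5 mm too far to +x. I'll compute the line and mark y and view a crop of the marker.

```bash
python3 - <<'E'
from chk import *
o=pickle.load(open('w3.pkl','rb'));q=np.load('q.npy');p=q[:3];c=shift(cam('wrist',o),q[3:8])
def inv(P):
    d=P[:2]-p[:2];return (np.array([np.cos(p[2])*d[0]+np.sin(p[2])*d[1],-np.sin(p[2])*d[0]+np.cos(p[2])*d[1]])*1000).round(1)
for uv in [(141,281.5),(276.5,281.5),(412,281.5)]: print('line',inv(ray_z(c,uv,.062)))
for y in (162.5,167.5,172.5): print(y,proj(c,cradle(p,[[-70,y,35],[70,y,35]])).round(1).tolist())
print('front bottom',proj(c,cradle(p,[[-70,172.5,10],[70,172.5,10]])).round(1).tolist())
im=cv2.imread('pics/w3.png'); k=lambda a:cv2.resize(a,None,fx=7,fy=7,interpolation=cv2.INTER_NEAREST)
cv2.imwrite('pics/w3c.png',np.hstack([k(im[195:245,100:155]),k(im[195:245,400:455])]))
E
```

```text
line [-53.8 157.5]
line [ -0.2 157.9]
line [ 53.4 157.6]
162.5 [[128.1, 240.9], [426.7, 241.1]]
167.5 [[126.4, 231.0], [428.3, 231.3]]
172.5 [[124.8, 221.0], [429.9, 221.2]]
front bottom [[145.4, 203.5], [409.9, 203.7]]
```

View pics/w3c.png

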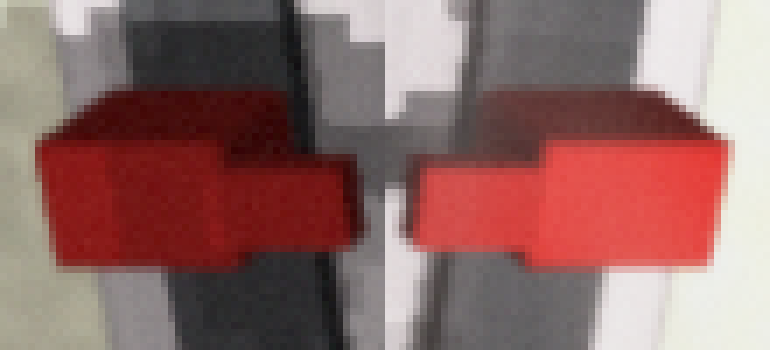

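```bash
python3 - <<'E'
from chk import *
q=np.load('q.npy');p=q[:3]
c=shift(cam('wrist',pickle.load(open('w3.pkl','rb'))),q[3:8]);c2=shift(cam('wrist',pickle.load(open('w2.pkl','rb'))),q[3:8])
def res(v,full=False):
    y,zt,zb,x=v
    r=proj(c,cradle(p,[[-x,y+5,zb],[-x,y+5,zt],[-x,y-5,zt],[x,y+5,zb],[x,y+5,zt],[x,y-5,zt]]))
    e=r[:,1]-[208.1,215.4,233.3,207.9,215,233.3]
    a=proj(c2,cradle(p,[[-x,y,zt],[x,y,zt]]))
    return np.r_[e, a[:,1]-94.5, (r[4,0]-r[1,0]-((400+(545+728)/2/7-55)-(100+(37+220)/2/7)))/2]
for fix in (None,25,35):
    if fix is None: s=least_squares(res,[167,25,10,77])
    else: s=least_squares(lambda v:res([v[0],fix,v[1],v[2]]),[167,10,77])
    print(fix,s.x.round(2),s.fun.round(1))
E
```

```text
None [167.55  26.83  17.07  76.68] [-0.2 -0.8  0.3  0.2 -0.2  0.5 -0.1  0.3 -0. ]
25 [167.14  15.91  77.56] [-0.2 -1.3 -0.4  0.2 -0.7 -0.2  0.8  1.2 -0.1]
35 [169.37  22.21  72.79] [-0.2  1.8  3.9  0.2  2.4  4.1 -4.8 -4.4  0.3]
```

The marker's top is at z≈26 rather than 35 (its x then matches 77). I'll refit jointly with this third view to get the remaining travel.

```bash
python3 - <<'E'
from chk import *
C=[cam('wrist',pickle.load(open(f'w{i}.pkl','rb'))) for i in (1,2,3)]
q0=np.load('q.npy')
def res(q):
    p=q[:3];d=q[3:8];y,zt,leg=q[8:11]
    L=lambda l:[[-54,105+l,62],[54,105+l,62],[-11,66+l,68]]
    P=[([[-90,225,10],[90,225,10],[-90,-130,10],[90,-130,10]]+L(0)+[[-77,y,zt],[77,y,zt]],[[189,19],[383,17],[216,337],[360,337],[225.9,158.8],[350,158.4],[275,202],[202.5,85],[370,82.3]]),
     (L(0)+[[-77,y,zt],[77,y,zt]],[[146,268],[430.5,268],[259.5,359],[107,95],[467,95]]),
     (L(leg)+[[-77,y+5,zt],[77,y+5,zt],[-77,y-5,zt],[77,y-5,zt],[-90,225,10],[90,225,10]],[[141,281.5],[412,281.5],[249,367],[118.4,215.4],[435.9,215.2],[120,233.3],[433.5,233.3],[94,100.5],[461,100.5]])]
    return np.r_[np.concatenate([(proj(shift(c,d),cradle(p,a))-b).ravel() for c,(a,b) in zip(C,P)]),d[:3]/.002,d[3:]/.015]
r=least_squares(res,np.r_[q0[:8],167.3,26,52.7],x_scale=[.01,.01,.01,.001,.001,.001,.01,.01,1,1,1],loss='soft_l1')
print(r.x.round(4),'remaining',r.x[8]-105-r.x[10]);print(res(r.x).round(1)); np.save('q.npy',r.x)
cov=np.linalg.inv(r.jac.T@r.jac);print(np.sqrt(np.diag(cov))[8:])
p=r.x;o=pickle.load(open('w3.pkl','rb'));d=o['tool_pos'][:2]-p[:2];print('TCP',np.cos(p[2])*d[0]+np.sin(p[2])*d[1],-np.sin(p[2])*d[0]+np.cos(p[2])*d[1])
E
```

```text
[ 5.523000e-01 -3.300000e-02  2.930000e-02 -1.000000e-04 -7.000000e-04
  4.400000e-03  2.000000e-04 -4.000000e-04  1.674551e+02  2.680050e+01
  5.258640e+01] remaining 9.86870557249587
[-1.7  1.2  0.8  0.2  0.7 -0.2 -0.5 -1.8 -0.7  0.4  0.  -0.8  0.6  1.5
 -0.5 -0.2  0.8  0.1 -0.1 -1.7 -2.2 -1.3 -0.1  0.2 -0.5 -0.1  0.   0.2
 -0.3 -0.5  0.6 -0.2  1.5  2.5 -0.1 -0.7  0.3 -0.3  1.6  0.3 -0.5  0.5
 -1.7  0.8  1.5  0.9 -0.  -0.3  2.2  0.  -0. ]
[0.37950604 0.57338224 0.48151707]
TCP 0.0025411683212634654 0.14202901900883744
```

9.9 mm remain. Push on and recentre by about 2 mm.

carry_out([
  [-1,-3,0,0],
  [-2,-6,0,0],
  [-2,-9,0,0],
  [-2,-9.9,0,0],
  [-2,-9.9,0,0],
  [-2,-9.9,0,0],
])

```text
clock: 4.08
tool_pos: [0.5494, 0.1185, 0.0299]
orientation: [3.14, -0.002, 0.03]
force: [3.2, -4.2, -1.1]
grip_width: 0.996
```

```bash
cat > chk2.py <<'E'
from chk import *
def meas(tag):
    o=monitor.get_obs(); im=save('wrist',tag+'.png'); pickle.dump(o,open(tag+'.pkl','wb'))
    q=np.load('q.npy');p=q[:3];c=shift(cam('wrist',o),q[3:8])
    def inv(P):
        d=P[:2]-p[:2];return (np.array([np.cos(p[2])*d[0]+np.sin(p[2])*d[1],-np.sin(p[2])*d[0]+np.cos(p[2])*d[1]])*1000).round(2)
    print('tcp',inv(o['tool_pos']),o['tool_pos'][2].round(4),o['orientation'].round(4),'F',o['force'].round(1),'grip',o['grip_width'],o['clock'])
    g=cv2.cvtColor(im,cv2.COLOR_RGB2GRAY).astype(float)
    for u in (180,230,330,370):
        col=np.diff(g[255:300,u-3:u+4].mean(1)); a,b=col.argmax()+255.5,col.argmin()+255.5
        print('line',u,a,b,inv(ray_z(c,(u,(a+b)/2+.5),.062)))
    R,G,B=[im[:,:,i].astype(int) for i in range(3)]; m=((R>35)&(R>2.2*G)&(R>2.2*B)); m[:150]=0; m[330:]=0
    n,l,s,ce=cv2.connectedComponentsWithStats(m.astype('uint8'))
    for i in range(1,n):
        if s[i][4]>200: 
            x,y,w,h,_=s[i]; rear=inv(ray_z(c,(x+w/2,y+h-.5),.0268)); print('red',s[i],'mark y from rear edge',rear+[0,5])
    for y in (162.455,172.455): print('pred mark edges',proj(c,cradle(p,[[-77,y,26.8],[77,y,26.8]])).round(1).tolist())
    k=lambda a:cv2.resize(a,None,fx=1.42,fy=1.42,interpolation=2); cv2.imwrite('pics/'+tag+'v.png',k(im[:,:,::-1]))
E
python3 -c "
from chk2 import *
meas('w4')"
```

```text
tcp [  1.57 151.56] 0.0299 [ 3.1396e+00 -2.4000e-03  3.0300e-02] F [ 3.2 -4.2 -1.1] grip 0.995703572317516 4.0833
line 180 276.5 285.5 [-39.23 167.06]
line 230 276.5 286.5 [-19.38 166.96]
line 330 276.5 286.5 [ 20.03 166.92]
line 370 276.5 286.5 [ 35.94 166.8 ]
red [111 225  45  26 934] mark y from rear edge [-73.34 167.75]
red [403 232  44  19 638] mark y from rear edge [ 73.52 167.66]
red [303 290  49  40 947] mark y from rear edge [ 26.57 119.43]
pred mark edges [[126.5, 251.0], [431.6, 250.8]]
pred mark edges [[123.4, 232.8], [434.8, 232.7]]
```

View pics/w4v.png

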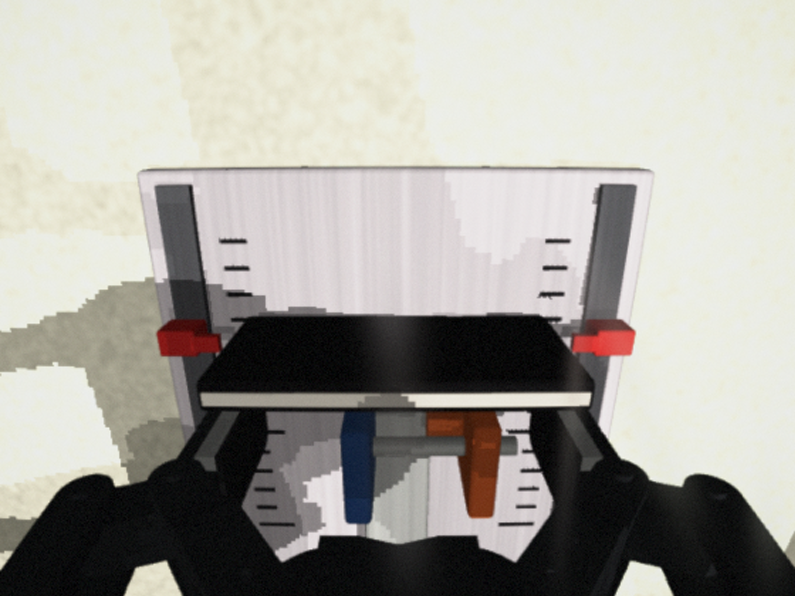

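Wrist view (scaled 1.42): line at 167.0, mark at about 167.5, and the tool still about 1.5 mm to +x. I'll tighten the estimate using the 10 mm plate ticks (from images already taken), plus a cross-check against the top and side cameras.

```bash
cat > fit2.py <<'E'
from chk import *
C=[cam('wrist',pickle.load(open(f'w{i}.pkl','rb'))) for i in (1,2,3,4)]
def ticks(f,u,lo,hi):
    g=cv2.cvtColor(cv2.imread(f),cv2.COLOR_BGR2GRAY).astype(float)[lo:hi,u-4:u+5].mean(1)
    b=cv2.blur(g[:,None],(1,15))[:,0]; d=np.clip(b-g-8,0,None); out=[];i=0
    while i<len(d):
        if d[i]>0:
            j=i
            while j<len(d) and d[j]>0: j+=1
            if d[i:j].max()>12: out.append(lo+(np.arange(i,j)*d[i:j]).sum()/d[i:j].sum())
            i=j
        i+=1
    return np.array(out)
T=[(2,415,5,205),(3,391,140,202),(4,389,160,216)]
tk={i:(u,ticks(f'pics/w{i}.png',u,lo,hi)) for i,u,lo,hi in T}
E
python3 - <<'E'
from fit2 import *
for i in tk: print(i,tk[i][1].round(1))
q=np.load('q.npy');p=q[:3]
for i in tk:
    c=shift(C[i-1],q[3:8]); out=[]
    for v in tk[i][1]:
        d=ray_z(c,(tk[i][0],v),.01)[:2]-p[:2]; out.append(round(1000*(-np.sin(p[2])*d[0]+np.cos(p[2])*d[1]),1))
    print(i,out)
E
```

```text
2 [ 14.4  38.7  62.7  85.8 108.2 129.7 150.5]
3 [150.5 170.3 189.4]
4 [169.3 188.2 206.7]
2 [np.float64(201.6), np.float64(191.5), np.float64(181.3), np.float64(171.1), np.float64(161.0), np.float64(150.8), np.float64(140.7)]
3 [np.float64(200.6), np.float64(190.5), np.float64(180.3)]
4 [np.float64(200.5), np.float64(190.4), np.float64(180.2)]
```

```bash
python3 - <<'E'
from fit2 import *
q0=np.load('q.npy')
def L(l): return [[-54,105+l,62],[54,105+l,62],[-11,66+l,68]]
def res(q,out=False):
    p=q[:3];d=q[3:8];y,zt,l3,l4=q[8:12];tx=q[12]; dv=q[13:].reshape(4,3)
    F=[[-77,y+5,zt],[77,y+5,zt],[-77,y-5,zt],[77,y-5,zt]]
    P=[([[-90,225,10],[90,225,10],[-90,-130,10],[90,-130,10]]+L(0)+[[-77,y,zt],[77,y,zt]],[[189,19],[383,17],[216,337],[360,337],[225.9,158.8],[350,158.4],[275,202],[202.5,85],[370,82.3]]),
     (L(0)+[[-77,y,zt],[77,y,zt]],[[146,268],[430.5,268],[259.5,359],[107,95],[467,95]]),
     (L(l3)+F,[[141,281.5],[412,281.5],[249,367],[118.4,215.4],[435.9,215.2],[120,233.3],[433.5,233.3]]),
     (L(l4)+F[2:],[[143,281.5],[414.5,281.5],[252,366],[124,250.7],[433,250.5]])]
    e=[];cs=[]
    for i,(a,b) in enumerate(P):
        c=shift(C[i],np.r_[d[:3]+dv[i],d[3:]]);cs.append(c); e.append((proj(c,cradle(p,a))-b).ravel())
    for i,y0 in ((2,200),(3,200),(4,200)):
        v=tk[i][1]; X=[[tx,y0-10*k,10] for k in range(len(v))]; e.append(2*(proj(cs[i-1],cradle(p,X))[:,1]-v))
    return np.r_[np.concatenate(e),d[:3]/.002,d[3:]/.015,(dv/.0007).ravel()]
x0=np.r_[q0[:8],167,26,52.5,62,45,np.zeros(12)]
sc=np.r_[.01,.01,.01,.001,.001,.001,.01,.01,1,1,1,1,1,np.full(12,.001)]
for nm in ('ticks on 10s',):
    r=least_squares(res,x0,x_scale=sc,loss='soft_l1');print(nm,r.x[:12].round(4),'remaining',r.x[8]-105-r.x[11])
    J=r.jac;cov=np.linalg.inv(J.T@J);g=np.zeros(len(x0));g[8]=1;g[11]=-1;print('sd',np.sqrt(g@cov@g));print(res(r.x).round(1)[:52])
np.save('q2.npy',r.x)
# top / side: line at present leg vs marks
for n in ('top','side'):
    save(n,n+'2.png'); c=cam(n); p=r.x[:3]
    print(n,proj(c,cradle(p,[[0,105+r.x[11],62],[-77,r.x[8],26],[77,r.x[8],26],[-90,225,10],[90,225,10]])).round(1).tolist())
s=cv2.imread('pics/side2.png')[200:310,195:305]; cv2.imwrite('pics/side2c.png',cv2.resize(s,None,fx=5.4,fy=5.4,interpolation=2))
E
```

```text
ticks on 10s [ 5.519000e-01 -3.280000e-02  2.860000e-02  0.000000e+00 -6.000000e-04
  3.800000e-03  5.000000e-04  5.000000e-04  1.670781e+02  2.659190e+01
  5.234530e+01  6.181830e+01] remaining 0.2598426472511477
sd 0.4762282778825209
[-1.8  0.7  1.  -0.2  0.6 -0.3 -0.4 -1.7 -0.8  0.1  0.1 -1.   0.5  1.3
 -0.5 -0.2  0.9  0.2 -0.5 -1.9 -0.5 -1.4  0.3  0.6 -0.6 -0.5  1.5 -0.1
 -1.  -0.6  0.3 -0.1  0.9  2.6 -0.3 -0.8 -0.  -0.2  1.3  0.2 -0.8  0.7
 -0.7 -0.4  0.3 -0.3  0.4  3.6  2.   0.2 -1.5  0.5]
top [[217.6, 199.4], [219.4, 225.4], [218.8, 177.1], [201.9, 230.4], [201.5, 174.7]]
side [[248.5, 256.9], [278.4, 270.1], [220.7, 260.6], [279.0, 293.5], [209.9, 281.6]]
```

View pics/side2c.png

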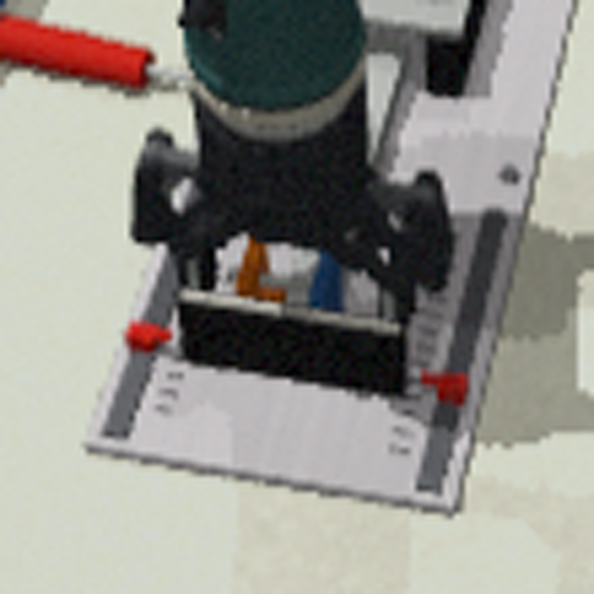

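Side view agrees with the marks to about 1 px, with the line perhaps slightly short, so I'll push 0.5 mm more and recentre by about 1.2 mm. Then I'll squeeze, slowly enough to watch the side force.

carry_out([
  [-1.2,-0.5,0,0],
  [-1.2,-0.5,0,0],
  [-1.2,-0.5,0,0],
  [-1.2,-0.5,0,0],
])

```text
clock: 4.57
tool_pos: [0.5492, 0.1185, 0.03]
orientation: [3.139, -0.005, 0.03]
force: [3.1, -6.3, -1.8]
grip_width: 1.002
```

```bash
python3 -c "
from chk2 import *
q=np.load('q2.npy')[:12]; q[10]=q[11]; np.save('q.npy',q[:11])
meas('w5')" | grep -v pred
```

```text
tcp [  1.72 151.32] 0.03 [ 3.1393 -0.0046  0.0303] F [ 3.1 -6.3 -1.8] grip 1.0018197224745664 4.5667
line 180 276.5 285.5 [-39.2  166.93]
line 230 276.5 286.5 [-19.44 166.82]
line 330 276.5 286.5 [ 19.83 166.77]
line 370 275.5 285.5 [ 35.65 167.09]
red [111 225  45  26 935] mark y from rear edge [-73.19 167.56]
red [403 232  44  18 629] mark y from rear edge [ 73.21 167.98]
red [303 289  50  41 964] mark y from rear edge [ 26.73 119.28]
```

Small steps are being taken up by friction and arm compliance, since each call restarts from the measured pose. I'll command slightly larger ones.

carry_out([
  [-2.5,-1.5,0,0],
  [-2.5,-1.5,0,0],
  [-2.5,-1.5,0,0],
  [-2.5,-1.5,0,0],
])

```text
clock: 4.95
tool_pos: [0.5478, 0.1194, 0.0301]
orientation: [3.139, -0.007, 0.03]
force: [2.9, -5.8, -1.3]
grip_width: 1.0
```

```bash
python3 -c "
from chk2 import *
meas('w6')" | grep -v pred
```

```text
tcp [  0.32 152.25] 0.0301 [ 3.1388 -0.0069  0.0302] F [ 2.9 -5.8 -1.3] grip 1.0002178944686242 4.95
line 180 276.5 285.5 [-40.69 167.86]
line 230 276.5 286.5 [-20.93 167.72]
line 330 276.5 285.5 [ 18.37 167.83]
line 370 288.5 285.5 [ 34.53 164.91]
red [114 227  45  26 928] mark y from rear edge [-73.19 167.4 ]
red [406 233  43  19 621] mark y from rear edge [ 73.43 167.62]
red [ 305  289   51   41 1027] mark y from rear edge [ 26.75 120.02]
```

Line at about 167.7 against the mark at about 167.1–167.5, tool within 0.3 mm of centre, lever still open. Now squeeze.

carry_out([
  [0,-0.2,0,0],
  [0,-0.2,0,0],
  [0,-0.2,0,0],
  [0,-0.2,0,0],
  [0,-0.2,0,0],
], hand=40)

```text
clock: 5.42
tool_pos: [0.5496, 0.1193, 0.0311]
orientation: [3.139, -0.011, 0.03]
force: [2.9, -4.8, 3.3]
grip_width: 0.474
```

carry_out([
  [0,-0.2,0,0],
  [0,-0.2,0,0],
  [0,-0.2,0,0],
  [0,-0.2,0,0],
], hand=20)

```text
clock: 5.75
tool_pos: [0.5484, 0.1192, 0.032]
orientation: [3.138, -0.008, 0.03]
force: [-5.6, -5.1, 12.0]
grip_width: 0.335
```

```bash
python3 -c "
from chk2 import *
meas('w7')" | grep -v pred
```

```text
tcp [  0.86 152.06] 0.032 [ 3.138  -0.0077  0.0302] F [-5.6 -5.1 12. ] grip 0.3346005308868064 5.75
line 180 273.5 283.5 [-40.7  167.66]
line 230 273.5 283.5 [-20.66 167.74]
line 330 273.5 283.5 [ 19.18 167.61]
line 370 273.5 282.5 [ 35.27 167.68]
red [115 225  45  26 912] mark y from rear edge [-72.85 167.38]
red [403 231  43  19 608] mark y from rear edge [ 73.23 167.57]
red [300 287  17  43 393] mark y from rear edge [ 15.38 118.32]
```

View pics/w7v.png

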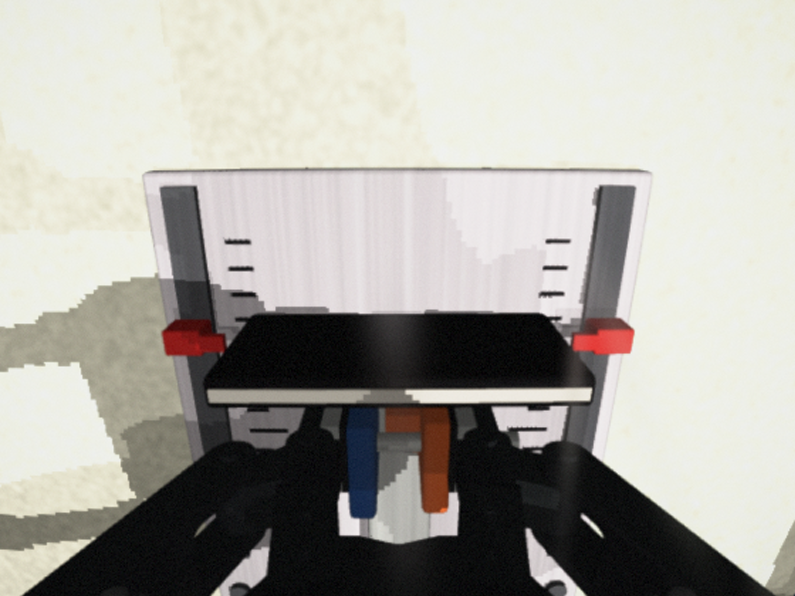

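The lever is closed: tab and wing are gripped, opening about 28.6 mm by the reading, forces small, line still on 167.7. One short hold to check that it is steady.

carry_out([
  [0,-0.2,0,0],
  [0,-0.2,0,0],
  [0,-0.2,0,0],
  [0,-0.2,0,0],
  [0,-0.2,0,0],
  [0,-0.2,0,0],
], hand=10)

```text
clock: 6.3
tool_pos: [0.5483, 0.1192, 0.0321]
orientation: [3.138, -0.008, 0.03]
force: [-0.7, -5.1, 3.1]
grip_width: 0.332
```

```bash
python3 -c "
from chk2 import *
meas('w8')
im=cv2.imread('pics/w8.png'); cv2.imwrite('pics/w8c.png',cv2.resize(im[210:400,95:455],None,fx=2.2,fy=2.2,interpolation=2))"
```

```text
tcp [  0.8  152.04] 0.0321 [ 3.1377 -0.0075  0.0303] F [-0.7 -5.1  3.1] grip 0.331876317197621 6.3
line 180 289.5 283.5 [-41.17 163.89]
line 230 273.5 283.5 [-20.72 167.71]
line 330 273.5 283.5 [ 19.13 167.58]
line 370 285.5 282.5 [ 35.51 164.86]
red [115 225  45  26 906] mark y from rear edge [-72.94 167.34]
red [403 231  43  19 607] mark y from rear edge [ 73.18 167.55]
red [301 287  16  43 322] mark y from rear edge [ 15.61 118.26]
pred mark edges [[129.7, 250.2], [431.7, 249.6]]
pred mark edges [[126.6, 232.2], [434.8, 231.6]]
```

View pics/w8c.png

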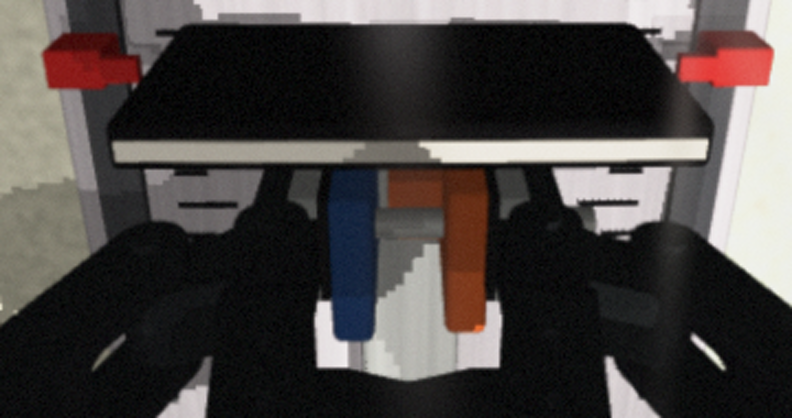

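The view shows tab and wing pinched between both fingers, span about (330–487) in the crop, with the pose and forces settled and the line unmoved. Handing in.

```bash
python3 -c "
from plant import sign_off
print(sign_off())"
```

```text
the job is handed in; nothing more can be done
None
```

The job is handed in, with the arm still holding both the leg and the lever. I pushed the leg out by the inner face of its foot plate with the lever open. Once the line was on the mark, I closed the gripper on the blue wing and orange tab, and the whole job took about 6.3 s of robot time.

**Leg on its mark:** the last wrist view put the white line at cradle y ≈ 167.6 mm. The red markers read about 167.4 mm in the same view and 167.1 mm in the joint fit. The line may therefore be 0.2–0.6 mm past the mark, with about 0.5 mm uncertainty. Two of the four automatic line readings in that view failed and were ignored. An earlier side view, before the last push of about 0.9 mm, had the line level to about 1 pixel (2.5 mm), perhaps slightly short.

**Lever closed:** the grip stopped at about 28.3 mm by the reading, against the stated 30 mm. I put that down to gripper scale, because the picture shows the tab fully in against the wing side and both fingers touching.

**Hold:** pose and grip stayed steady over the last half second. The forces were about 5 N from the leg spring and under 4 N in the other directions.

**Disagreements:**
- The wrist camera fitted about 4 mm farther back than its calibration says.
- The marker tops came out at z ≈ 26 mm rather than the 35 mm I first assumed. I allowed for both.

I moved nothing else on purpose, and the screwdriver stayed clear of the fingers. I did not check the loose parts again after the squeeze.

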